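Shift the teaching gearbox into third

TASK

On the science bench stands a teaching gearbox with a ball-topped gear lever in an H-shaped gate; the lever is somewhere in the left lane. Put it into third gear: by pushing the knob with your fingertips or the outside of your fingers (never take the knob between the fingers), bring the lever to the neutral crossbar, push it across to the right lane, then forward, fully home in the third slot. Leave the lever there and let go of it, without disturbing the things that stand about.

Things in the scene. Friction and masses are not known exactly. Their poses are not given: they have to be found in the camera images.
- gearbox: Teaching gearbox, fixed. Plywood base 300 x 190 x 15 mm, from x = -90 to 210 mm; on it a grey tower 120 x 120 mm round the origin, its steel gate plate 8 mm thick, upper face 90 mm above the bench; ahead of it an open gear train, at most 92 mm high. Origin on the bench under the lever's pivot and the centre of the H; x forward (away from the robot), y left, z up.
- gate (a point): Centre of the H on the plate's upper face, axes as the gearbox. Two lanes along x, 17 mm left and right, joined by the crossbar at x = 0. First = left lane forward, second = left back, third = right forward, fourth = right back (one to four small dots). Lanes change only in the crossbar, where the lever has about 5 mm play each way along x (10 mm at the knob); the islands' ends are round.
- knob (a point): Centre of the lever's brown wooden ball knob, 36 mm in diameter, on a 12 mm steel stick; clear all round above the plate. The pivot is 16 mm above the gearbox's origin, the knob's centre 135 mm from it: in the gearbox's frame x = 135 sin(shift), y = -135 cos(shift) sin(cross), z = 16 + 135 cos(shift) cos(cross) mm.
- third (a point): Where the knob's centre is when the lever is fully home in the third slot (a point fixed to the gearbox: x = 45, y = -31, z = 139 mm in its frame).
- cross (a joint): Lean of the lever to the side, rad: 0 upright, positive to the right (gearbox -y), limits -0.265 and 0.265. In the left lane -0.265 to about -0.22, in the right lane about 0.22 to 0.265. No spring: it stays where it is left; friction takes about 1.2 N at the knob to overcome.
- shift (a joint): Lean of the lever fore and aft, rad: 0 in neutral, positive forward (gearbox +x), limits (the hard ends of the slots) -0.34 and 0.34. Lane changes need it within about 0.06 of 0. No spring: it stays where it is left; friction takes about 1.2 N at the knob to overcome.
- beaker: Bystander, loose: open glass beaker 60 mm wide, 75 mm high; origin at the centre of its underside, z up.
- bottle: Bystander, loose: white plastic bottle 58 mm wide, 125 mm high; origin at the centre of its underside, z up.
- sparegear: Bystander, loose: flat brass ring, a gear blank 52 mm wide and 16 mm thick, lying on the bench; origin at the centre of its underside, z up.

How it is judged:
By the outcome, as a careful person would: the job done as asked, in the order asked, and still so for the second after the job is handed in, with the robot touching nothing.
It also fails if it takes over 58 s, if anything falls off the work surface, if the arm or the gripper's body presses on something with over 40 N, if the wrist force passes 120 N, or if a joint passes its speed limit or range.

ROBOT

A 6-joint arm with a two-finger parallel gripper is mounted at the origin on the work surface. World frame = base frame: x ahead of the robot, y to its left, z up, the work surface at z = 0. Lengths are in mm, angles in degrees, forces in N, time in s.
With the tool pointing down it reaches from about 250 to 775 mm from the base axis. Payload 4 kg.
Tool frame: the origin (TCP) lies on the centre line of the jaws, within the pads' length; the fingertips stand 17 mm ahead of it and the grasp point (between the pads) lies 2 mm behind it; z points along the fingers, y is the direction in which the jaws open and shut (so a half turn about z gives the same grasp; the last joint's range is limited). The gripper opens to 94 mm and grips with 3 to 60 N. Pads are 16 mm wide; open, the fingers measure 119 mm over their backs; the gripper's body (75 mm by 177 mm) begins 78 mm behind the grasp point.
Start: joints at [69.265, 4.996, 78.535, -0, 96.463, -5.907], TCP at [140.765, 531.699, 222.506] pointing down, gripper open.
Joint ranges: [-177.83, 177.83], [-43.37, 116.18], [15.69, 146.23], [-61.86, 241.86], [9.47, 152.12], [-147.06, 147.06]. Speed limits (degrees/s): [159.86, 159.86, 180, 180, 180, 180].

INTERFACE

Orientations are given as [roll, pitch, yaw] about the fixed x, y, z axes, in that order (R = Rz(yaw) Ry(pitch) Rx(roll)).
In Python, from station import ctrl, eyes gives the robot as it stands. The module is installed in compiled form; this text tells all that it offers.
- The arm moves only by the tool arm_command, never from a script. Its argument "plan" is a list of rows, each a list of 7 numbers: the shift along the tool's x, y, z each as a share of 25 mm, from -1 to 1, then the turn, a rotation vector about the tool's x, y, z each as a share of 0.08 rad, from -1 to 1, then the finger opening in mm, from 0 to 94. A call has 1 to 5 rows; each row shifts and turns the commanded pose from where the row before left it, along the tool's axes as they then stand; what a row does not reach is not made up. A row lasts 1/12 s, in which the tool goes at most 41.7 mm and 7.16 degrees, less where a joint would pass 70% of its speed; a pose out of reach is approached as far as the arm can. A call with a number of a shift or a turn outside -1 to 1 is refused whole. A call with a gripper value outside its range is refused whole. The fingers move at their own pace and stop on an object; "squeeze" is the grip in N (left out, the last holds). Time passes only in rows, so rows that do not move let the fingers close. It gives the time, the measured TCP pose, the force and the opening at its end, in the units of the state.
- ctrl.read_state(): the state, without advancing time (a new reading comes with each control period).
- eyes.read_camera(name): name is "scene" or "top" or "wrist"; returns a dict with "color" (420x560x3 uint8, red, green, blue), "depth" (420x560 float32, mm along the optical axis (not along the pixel's ray), 0 where there is no reading), "mtx" (3x3 intrinsics, pixels), "R" (3x3) and "t" (3): a world point X has camera coordinates R X + t. Camera axes: x right, y down, z forward; pixel columns grow to the right and rows downward; lengths in mm; the calibration is good to about 2 mm. A picture is of the moment at which its call begins.
- ctrl.sign_off(): hands the job in, once; it reports no verdict.
The state is a dict: "time_s": time; "joint_pos": joint angles; "qvel": joint speeds; "joint_torque": joint torques, N m; "tool_pos": TCP position; "tcp_rot": TCP orientation; "wrist_force": force on the tool from outside, world axes, zero at the start; "wrist_torque": the same for the moment, N m; "grip_width": finger opening in mm.
Only numpy, scipy, OpenCV 4.12 (cv2) and the standard library are available. Lean on these libraries where they do the work, as an engineer would, in place of code of your own. Each camera call takes 0.05 s, during which the arm holds its last target. There are 200 camera calls.

## Working session

There is one attempt and no reset: what is moved stays moved. The work goes in short steps, Python scripts to look and compute and a tool call to move; the robot and the scene stay as the last step left them, time stands still between calls to the robot, and variables do not carry over. Pictures are saved under pics/ and viewed, about 8 in all and at most 12, crops included, and the job is handed in when it is done.

Besides the shell and the picture viewer there is one more tool, called as name(argument=value, ...) on one line, values as JSON. arm_command: Moves the arm, as the interface text tells. Its arguments: {"type":"object","properties":{"plan":{"type":"array","items":{"type":"array","items":{"type":"number"}}},"squeeze":{"type":"number"}},"required":["plan"]}

```bash
mkdir -p pics; python3 - <<'E'
from station import ctrl, eyes
import numpy as np, cv2
s=ctrl.read_state(); print({k:np.round(v,2).tolist() for k,v in s.items()})
ims=[]
for n in("scene","top"):
    c=eyes.read_camera(n); np.savez(f"{n}0.npz",**c); ims.append(c["color"])
    print(n,np.round(c["mtx"],1).tolist(),np.round(c["R"],3).tolist(),np.round(c["t"],1).tolist())
    cv2.imwrite(f"pics/{n}0.png",c["color"][:,:,::-1])
E
```

```text
{'time_s': 0.0, 'joint_pos': [69.26, 5.04, 78.62, 0.0, 96.46, -5.91], 'qvel': [-0.08, 0.17, -0.04, 0.08, -0.12, 0.1], 'joint_torque': [0.0, -34.02, -30.24, 0.07, 0.03, -0.0], 'tool_pos': [140.58, 531.21, 221.32], 'tcp_rot': [-179.88, -0.01, 165.17], 'wrist_force': [0.02, 0.38, -0.76], 'wrist_torque': [0.0, 0.02, 0.04], 'grip_width': 93.85}
scene [[546.5, 0.0, 281.7], [0.0, 546.5, 201.4], [0.0, 0.0, 1.0]] [[-0.404, 0.915, -0.016], [0.538, 0.223, -0.813], [-0.74, -0.337, -0.582]] [236.3, -251.0, 1591.1]
top [[428.3, 0.0, 277.6], [0.0, 428.3, 213.0], [0.0, 0.0, 1.0]] [[-0.017, -1.0, -0.02], [-0.981, 0.02, -0.195], [0.195, 0.016, -0.981]] [54.5, 609.1, 954.5]
```

View pics/scene0.png

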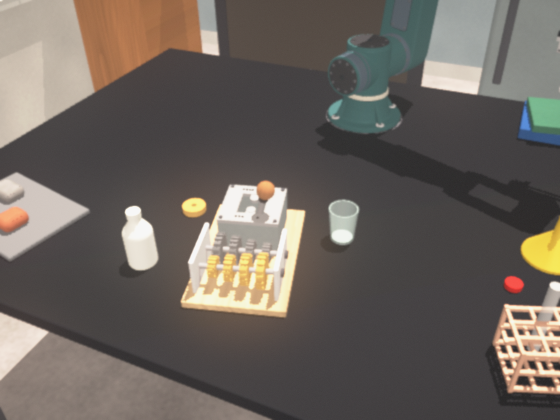

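View pics/top0.png

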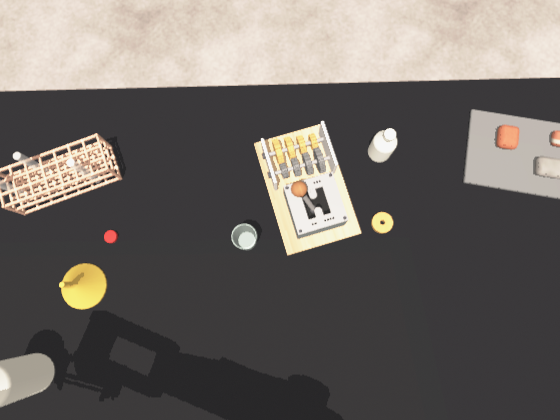

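The gearbox stands in mid-bench: in the top view the tower is near (316,205), the knob near (299,189), the beaker at (244,237) and the bottle at (381,147). The spare gear is at (382,222). Next I'll measure these.

```bash
cat > h.py <<'E'
import numpy as np, cv2
def cloud(c):
    v,u=np.mgrid[0:420,0:560]; d=c["depth"]; K=c["mtx"]
    P=np.stack([(u-K[0,2])/K[0,0]*d,(v-K[1,2])/K[1,1]*d,d],-1)
    return (P-c["t"])@c["R"], d>0
def rect(P):
    r=cv2.minAreaRect(P[:,:2].astype(np.float32)); return [np.round(x,1) for x in r]
def knob(c,box=None):
    """sphere fit (r=18) to brown pixels"""
    from scipy.optimize import least_squares
    W,ok=cloud(c); h=cv2.cvtColor(c["color"],cv2.COLOR_RGB2HSV)
    m=ok&(h[...,0]<16)&(h[...,1]>130)&(W[...,2]>115)&(W[...,2]<185)
    if box: b=np.zeros_like(m); b[box[1]:box[3],box[0]:box[2]]=1; m&=b
    m=cv2.erode(m.astype(np.uint8),np.ones((3,3)))>0
    Q=W[m]; c0=np.median(Q,0)-[0,0,8]
    r=least_squares(lambda p:np.linalg.norm(Q-p,axis=1)-18,c0,loss="soft_l1")
    v,u=np.nonzero(m)
    return r.x,len(Q),np.abs(r.fun).mean(),(u.mean(),v.mean())
E
python3 - <<'E'
from h import *
for n in("scene","top"):
    c=dict(np.load(f"{n}0.npz")); W,ok=cloud(c)
    h=cv2.cvtColor(c["color"],cv2.COLOR_RGB2HSV)
    b=ok&(abs(W[...,2]-15)<6)&(h[...,0]>10)&(h[...,0]<35)&(h[...,2]>120)&(h[...,1]>30)
    reg=np.zeros_like(ok)
    if n=="scene": reg[180:315,185:310]=1
    else: reg[115:255,250:362]=1
    P=W[b&reg]; print(n,"base",len(P),rect(P),P[:,2].mean())
    p=ok&(abs(W[...,2]-90)<5)&(h[...,1]<60)&reg
    p=cv2.morphologyEx(p.astype(np.uint8),cv2.MORPH_OPEN,np.ones((3,3)))>0
    P=W[p];print("plate",len(P),rect(P),np.median(P[:,2]), P.mean(0))
    box=(250,175,280,205) if n=="scene" else (285,175,312,203)
    print("knob",knob(c,box))
    for nm,bx in dict(scene=dict(beaker=(325,195,362,250),bottle=(115,200,165,270),gear=(178,195,210,220)),top=dict(beaker=(225,218,262,255),bottle=(362,122,402,168),gear=(368,208,398,238)))[n].items():
        q=np.zeros_like(ok);q[bx[1]:bx[3],bx[0]:bx[2]]=1
        Q=W[q&ok&(W[...,2]>8)]
        if len(Q): print(nm,len(Q),np.round(np.percentile(Q,[2,50,98],axis=0),0).tolist())
E
```

```text
scene base 3738 [array([690. , -68.2]), array([317. , 270.1]), np.float64(15.4)] 14.314983347876003
plate 2076 [array([688. , -27.6]), array([249.5, 158.6]), np.float64(15.5)] 89.30114399874782 [660.46187893 -35.76873364  89.29315274]
knob (array([656.13040907,  -2.35186894, 136.86995773]), 30, np.float64(1.3658987281585444), (np.float64(265.2), np.float64(189.83333333333334)))
beaker 1028 [[528.0, 97.0, 11.0], [571.0, 124.0, 53.0], [584.0, 150.0, 75.0]]
bottle 1505 [[764.0, -233.0, 11.0], [791.0, -205.0, 70.0], [806.0, -189.0, 125.0]]
gear 298 [[569.0, -236.0, 9.0], [595.0, -209.0, 15.0], [616.0, -187.0, 18.0]]
top base 3049 [array([686.3, -28. ]), array([300.6, 190.4]), np.float64(15.6)] 15.833869619009503
plate 2216 [array([687.9, -26.7]), array([245.4, 158.3]), np.float64(15.1)] 90.69613670843552 [641.69118658 -43.02799475  90.68320415]
  return _methods._mean(a, axis=axis, dtype=dtype,
  ret = um.true_divide(
Traceback (most recent call last):
  File "h.py", line 16, in knob
    r=least_squares(lambda p:np.linalg.norm(Q-p,axis=1)-18,c0,loss="soft_l1")
ValueError: Initial guess is outside of provided bounds
```

```bash
sed -i 's/(W\[...,2\]>115)/(W[...,2]>125)/; s/\[...,1\]>130/[...,1]>100/; s/if box:/if box is not None:/' h.py; python3 - <<'E'
from h import *
c0=np.array([628.5,-44.1]); a=np.radians(15.5); R=np.array([[np.cos(a),np.sin(a)],[-np.sin(a),np.cos(a)]])
for n in("scene","top"):
    c=dict(np.load(f"{n}0.npz")); W,ok=cloud(c)
    h=cv2.cvtColor(c["color"],cv2.COLOR_RGB2HSV)
    g=(W[...,:2]-c0)@R.T
    p=ok&(abs(W[...,2]-90)<4)&(abs(g[...,0])<68)&(abs(g[...,1])<68)
    p=cv2.morphologyEx(p.astype(np.uint8),cv2.MORPH_OPEN,np.ones((3,3)))>0
    print(n,p.sum(),rect(W[p]),"gf",np.percentile(g[p],[1,99],axis=0).round(1).tolist())
    k=ok&(W[...,2]>128)&(np.hypot(*(W[...,:2]-c0).transpose(2,0,1))<75)
    v,u=np.nonzero(k);print("high",k.sum(),u.min(),u.max(),v.min(),v.max(),h[k].mean(0))
    from scipy.optimize import least_squares
    Q=W[k]; r=least_squares(lambda p:np.linalg.norm(Q-p,axis=1)-18,np.median(Q,0)-[0,0,8],loss="soft_l1")
    print("knob",r.x.round(1),np.abs(r.fun).mean(),"gf",((r.x[:2]-c0)@R.T).round(1))
c=dict(np.load("top0.npz")); W,ok=cloud(c)
for nm,bx in dict(beaker=(225,218,262,255),bottle=(362,122,402,168),gear=(368,208,398,238)).items():
    q=np.zeros_like(ok);q[bx[1]:bx[3],bx[0]:bx[2]]=1
    Q=W[q&ok&(W[...,2]>8)]
    print(nm,len(Q),np.round(np.percentile(Q,[2,50,98],axis=0),0).tolist())
E
```

```text
scene 1629 [array([628.3, -44.2]), array([125.3, 120.8]), np.float64(15.0)] gf [[-60.7, -59.1], [59.5, 59.6]]
high 284 256 274 181 199 [ 13.22183099 119.78873239 213.1584507 ]
knob [646.2  -5.3 143.1] 0.9872499802049886 gf [27.4 32.6]
top 1747 [array([628.5, -44.2]), array([121.3, 120.2]), np.float64(15.6)] gf [[-59.3, -58.9], [57.6, 59.2]]
high 210 291 306 180 196 [ 13.06666667 122.75238095 218.73333333]
knob [647.9  -4.7 144.5] 0.8533257160134324 gf [29.3 32.8]
beaker 339 [[529.0, 96.0, 9.0], [567.0, 129.0, 58.0], [583.0, 149.0, 79.0]]
bottle 696 [[750.0, -239.0, 14.0], [766.0, -209.0, 85.0], [797.0, -189.0, 127.0]]
gear 336 [[569.0, -235.0, 10.0], [591.0, -211.0, 16.0], [616.0, -188.0, 20.0]]
```

arm_command(plan=[[0,0,-0.8,0,0,-1,0],[0,0,-0.8,0,0,-1,0],[0,0,-0.4,0,0,-1,0],[0,0,-0.4,0,0,-1,0],[0,0,0,0,0,-1,0]])

```text
time_s: 0.52
tool_pos: [141.0, 532.3, 284.8]
tcp_rot: [179.8, 0.1, -171.7]
wrist_force: [-0.4, -0.1, -0.3]
grip_width: 64.1
```

arm_command(plan=[[0,0,0,0,0,-1,0],[0,0,0,0,0,-0.62,0],[0,0,0,0,0,0,0]])

```text
time_s: 0.77
tool_pos: [140.7, 531.5, 281.9]
tcp_rot: [-180.0, -0.0, -164.4]
wrist_force: [-0.0, -0.3, -1.0]
grip_width: 44.1
```

```bash
cat >> h.py <<'E'
O=np.array([628.5,-44.2,0]); YAW=15.5
from scipy.spatial.transform import Rotation as Ro
G=Ro.from_euler('z',YAW,degrees=True)
def rel(x,y,z,s):
    """shift in tool units to gearbox-frame TCP target; turn to yaw 195.5 down"""
    T=Ro.from_euler('xyz',s["tcp_rot"],degrees=True)
    p=np.array(s["tool_pos"]); t=G.apply([x,y,z])+O
    print("tcp gf",G.inv().apply(p-O).round(1),"world",p.round(1),"t",s["time_s"],"F gf",G.inv().apply(s["wrist_force"]).round(1),"grip",s["grip_width"])
    D=Ro.from_euler('xyz',[180,0,YAW+180],degrees=True)
    print("shift units",(T.inv().apply(t-p)/25).round(2),"turn units",((T.inv()*D).as_rotvec()/.08).round(2))
E
python3 - <<'E'
from h import *
from station import ctrl
rel(66,33,200,ctrl.read_state())
c=dict(np.load("top0.npz")); W,ok=cloud(c); q=W[ok&(W[...,1]>170)&(W[...,0]>200)&(W[...,2]>60)]
for y in range(170,700,60):
    for x in range(200,900,100):
        m=(abs(q[:,0]-x-50)<50)&(abs(q[:,1]-y-30)<30)
        if m.any(): print(x,y,q[m,2].max().round(),end='; ')
E
```

```text
tcp gf [-316.2  685.1  281.9] world [140.7 531.5 281.9] t 0.7667 F gf [-0.1 -0.2 -1. ] grip 44.14267414742379
shift units [-15.26 -26.1    3.29] turn units [-0.01 -0.01  0.01]
700 410 95.0; 400 470 116.0; 600 470 93.0; 700 470 155.0; 800 470 94.0; 200 530 186.0; 600 530 94.0; 700 530 94.0; 200 590 181.0; 600 590 94.0; 700 590 155.0; 600 650 128.0; 700 650 94.0;
```

arm_command(plan=[[-0.6,-1,0,0,0,0,0],[-0.6,-1,0,0,0,0,0],[-0.6,-1,0,0,0,0,0],[-0.6,-1,0,0,0,0,0],[-0.6,-1,0,0,0,0,0]])

```text
time_s: 1.18
tool_pos: [247.1, 430.2, 282.0]
tcp_rot: [-180.0, -0.0, -164.5]
wrist_force: [0.0, -0.1, 0.1]
grip_width: 11.3
```

arm_command(plan=[[-0.6,-1,0,0,0,0,0],[-0.6,-1,0,0,0,0,0],[-0.6,-1,0,0,0,0,0],[-0.6,-1,0,0,0,0,0],[-0.6,-1,0,0,0,0,0]])

```text
time_s: 1.6
tool_pos: [352.8, 329.7, 282.1]
tcp_rot: [-180.0, -0.0, -164.6]
wrist_force: [0.7, 0.3, -0.6]
grip_width: 0.4
```

arm_command(plan=[[-0.6,-1,0,0,0,0,0],[-0.6,-1,0,0,0,0,0],[-0.6,-1,0,0,0,0,0],[-0.6,-1,0,0,0,0,0],[-0.6,-1,0,0,0,0,0]])

```text
time_s: 2.02
tool_pos: [458.6, 229.3, 282.1]
tcp_rot: [180.0, -0.0, -164.6]
wrist_force: [-0.3, 0.2, -0.4]
grip_width: 0.6
```

arm_command(plan=[[-0.6,-1,0,0,0,0,0],[-0.6,-1,0,0,0,0,0],[-0.6,-1,0,0,0,0,0],[-0.6,-1,0,0,0,0,0],[-0.6,-1,0,0,0,0,0]])

```text
time_s: 2.43
tool_pos: [564.3, 129.0, 282.0]
tcp_rot: [180.0, -0.0, -164.6]
wrist_force: [0.2, 0.1, 0.1]
grip_width: 0.3
```

arm_command(plan=[[-0.6,-0.9,0,0,0,0,0],[-0.6,-0.9,0,0,0,0,0],[-0.6,-0.8,0,0,0,0,0],[-0.4,-0.5,0,0,0,0,0],[0,0,0,0,0,0,0]])

```text
time_s: 2.85
tool_pos: [639.0, 67.7, 280.2]
tcp_rot: [-180.0, -0.1, -164.8]
wrist_force: [-1.1, 0.0, -0.3]
grip_width: 0.5
```

```bash
python3 - <<'E'
from h import *
from station import ctrl
rel(66,33,137,ctrl.read_state())
E
```

```text
tcp gf [ 40.  105.  280.2] world [639.   67.7 280.2] t 2.85 F gf [-1.1  0.3 -0.3] grip 0.5063965199096382
shift units [-1.07 -2.88  5.73] turn units [-0.   -0.03 -0.06]
```

arm_command(plan=[[-0.42,-0.96,0.4,0,0,0,0],[-0.42,-0.96,0.4,0,0,0,0],[-0.42,-0.96,0.4,0,0,0,0],[0,0,0.5,0,0,0,0],[0,0,0,0,0,0,0]])

```text
time_s: 3.27
tool_pos: [685.7, 8.9, 235.5]
tcp_rot: [179.8, -0.4, -164.6]
wrist_force: [0.1, 0.1, 0.0]
grip_width: 0.1
```

```bash
python3 - <<'E'
from h import *
from station import ctrl,eyes
rel(70,33,137,ctrl.read_state())
c=eyes.read_camera("wrist"); cv2.imwrite("pics/w1.png",c["color"][:,:,::-1])
c=eyes.read_camera("scene"); cv2.imwrite("pics/s1.png",cv2.resize(c["color"][60:340,130:400,::-1],None,fx=2,fy=2))
E
```

```text
tcp gf [ 69.3  35.9 235.5] world [685.7   8.9 235.5] t 3.2667 F gf [0.2 0.1 0. ] grip 0.09223812627356064
shift units [-0.06 -0.13  3.94] turn units [ 0.04 -0.09 -0.02]
```

View pics/s1.png

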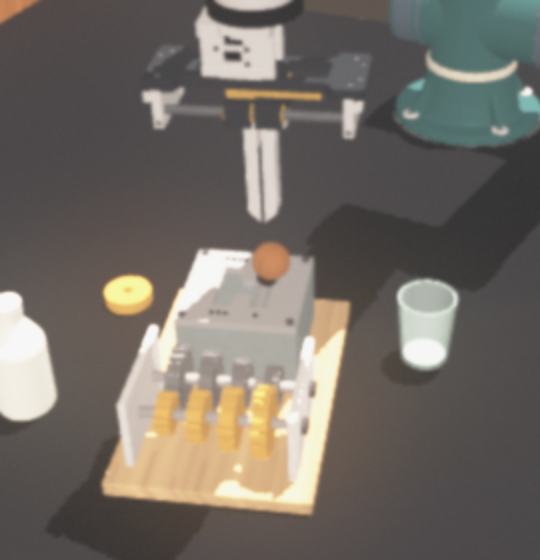

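View pics/w1.png

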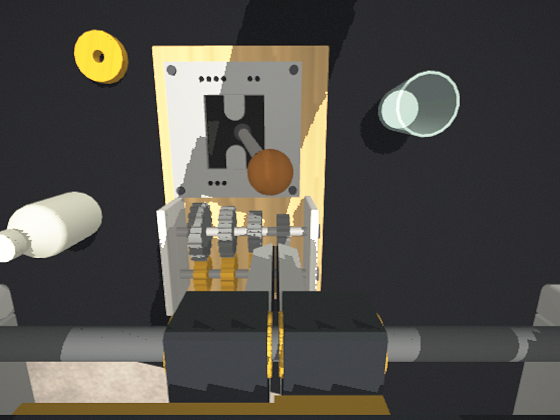

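The wrist view shows the knob at (270,172), forward in the left lane, with the closed fingertips at (272,250) ahead of it and clear. Descending.

arm_command(plan=[[-0.06,-0.13,0.9,0,0,0,0],[0,0,0.9,0,0,0,0],[0,0,0.9,0,0,0,0],[0,0,0.9,0,0,0,0],[0,0,0.5,0,0,0,0]])

```text
time_s: 3.78
tool_pos: [688.0, 8.0, 136.2]
tcp_rot: [179.9, -0.1, -164.4]
wrist_force: [0.3, -0.6, 0.3]
grip_width: 0.6
```

arm_command(plan=[[0.2,0,0,0,0,0,0],[0.2,0,0,0,0,0,0],[0.2,0,0,0,0,0,0],[0.2,0,0,0,0,0,0],[0,0,0,0,0,0,0]])

```text
time_s: 4.2
tool_pos: [670.5, 1.1, 140.5]
tcp_rot: [-179.9, 0.3, -164.5]
wrist_force: [1.1, -0.1, 0.4]
grip_width: 0.4
```

```bash
cat >> h.py <<'E'
def look(name="scene",pic=None):
    from station import eyes
    from scipy.optimize import least_squares
    c=eyes.read_camera(name); W,ok=cloud(c)
    h=cv2.cvtColor(c["color"],cv2.COLOR_RGB2HSV)
    k=ok&(W[...,2]>126)&(W[...,2]<172)&(np.hypot(*(W[...,:2]-O[:2]).transpose(2,0,1))<85)&(h[...,1]>90)&(h[...,0]<20)
    if k.sum()<20: print(name,"few",k.sum())
    else:
        Q=W[k]; r=least_squares(lambda p:np.linalg.norm(Q-p,axis=1)-18,np.median(Q,0)-[0,0,8],loss="soft_l1")
        print(name,"knob gf",G.inv().apply(r.x-O).round(1),k.sum(),"res",np.abs(r.fun).mean().round(2))
    if pic: cv2.imwrite(f"pics/{pic}.png",c["color"][:,:,::-1])
E
python3 - <<'E'
from h import *
from station import ctrl
rel(26,33,133,ctrl.read_state())
for n in("scene","top","wrist"): look(n)
E
```

```text
tcp gf [ 52.6  32.5 140.5] world [670.5   1.1 140.5] t 4.2 F gf [ 1.1 -0.4  0.4] grip 0.3948016184888858
shift units [1.06 0.02 0.29] turn units [-0.02  0.06  0.  ]
scene knob gf [ 25.6  32.5 143.8] 42 res 0.72
top knob gf [ 26.9  32.8 144.9] 186 res 0.92
wrist knob gf [ 25.1  33.6 144.1] 4059 res 0.51
```

arm_command(plan=[[0.2,0,0.04,0,0,0,0],[0.2,0,0,0,0,0,0],[0.2,0,0,0,0,0,0],[0.2,0,0,0,0,0,0],[0.2,0,0,0,0,0,0]])

```text
time_s: 4.77
tool_pos: [645.3, -5.6, 136.4]
tcp_rot: [180.0, -0.0, -164.5]
wrist_force: [1.2, 0.5, 1.4]
grip_width: 0.7
```

```bash
python3 - <<'E'
from h import *
from station import ctrl
rel(26,33,137,ctrl.read_state())
for n in("top","wrist"): look(n)
E
```

```text
tcp gf [ 26.5  32.7 136.4] world [645.3  -5.6 136.4] t 4.7667 F gf [1.3 0.2 1.4] grip 0.6649929723973687
shift units [ 0.02  0.01 -0.02] turn units [ 0. -0.  0.]
top knob gf [  1.3  33.6 147.7] 171 res 0.91
wrist knob gf [ -1.6  34.3 146.7] 4301 res 0.44
```

arm_command(plan=[[-0.3,0,0,0,0,0,0],[-0.7,0,0,0,0,0,0],[0,0.85,0,0,0,0,0],[0,0.85,0,0,0,0,0],[0,0,0,0,0,0,0]])

```text
time_s: 5.28
tool_pos: [657.9, 45.5, 135.5]
tcp_rot: [179.9, -0.1, -164.3]
wrist_force: [0.1, -0.4, 0.3]
grip_width: 0.4
```

arm_command(plan=[[0.7,0,0,0,0,0,0],[0.7,0,0,0,0,0,0],[0.6,0,0,0,0,0,0],[0,0,0,0,0,0,0]])

```text
time_s: 5.62
tool_pos: [608.7, 27.8, 136.2]
tcp_rot: [-180.0, -0.1, -164.5]
wrist_force: [0.7, 0.9, 0.5]
grip_width: 0.4
```

```bash
python3 - <<'E'
from h import *
from station import ctrl
rel(0,0,137,ctrl.read_state())
for n in("scene","top","wrist"): look(n)
E
```

```text
tcp gf [1.000e-01 7.460e+01 1.362e+02] world [608.7  27.8 136.2] t 5.6167 F gf [0.9 0.6 0.5] grip 0.4000207729829867
shift units [ 0.   -2.99 -0.03] turn units [-0.   -0.03 -0.  ]
scene knob gf [ -1.5  33.5 146.4] 264 res 0.97
top knob gf [  0.9  34.  149. ] 31 res 0.67
wrist knob gf [ -1.6  34.3 146.7] 3562 res 0.58
```

arm_command(plan=[[0,-0.25,0,0,0,0,0],[0,-0.25,0,0,0,0,0],[0,-0.25,0,0,0,0,0],[0,-0.25,0,0,0,0,0],[0,-0.25,0,0,0,0,0]])

```text
time_s: 6.18
tool_pos: [619.3, -1.9, 136.7]
tcp_rot: [180.0, 0.0, -164.5]
wrist_force: [-0.3, 1.3, 1.5]
grip_width: 0.4
```

```bash
python3 - <<'E'
from h import *
from station import ctrl
rel(0,-2,137,ctrl.read_state())
for n in("scene","wrist"): look(n)
E
```

```text
tcp gf [  2.5  43.2 136.7] world [619.3  -1.9 136.7] t 6.1833 F gf [0.  1.3 1.5] grip 0.35458623848870324
shift units [ 0.1  -1.81 -0.01] turn units [0.   0.01 0.  ]
scene knob gf [ -1.7  13.3 149.9] 252 res 1.08
wrist knob gf [ -1.6  12.7 150.4] 3119 res 0.38
```

arm_command(plan=[[0.04,-0.22,0,0,0,0,0],[0.04,-0.22,0,0,0,0,0],[0,-0.22,0,0,0,0,0],[0,-0.22,0,0,0,0,0],[0,-0.22,0,0,0,0,0]])

```text
time_s: 6.7
tool_pos: [624.2, -29.0, 136.5]
tcp_rot: [-180.0, -0.0, -164.5]
wrist_force: [-0.0, 0.5, 0.5]
grip_width: 0.4
```

```bash
python3 - <<'E'
from h import *
from station import ctrl
rel(0,-3,137,ctrl.read_state())
for n in("scene","wrist"): look(n)
E
```

```text
tcp gf [ -0.   15.8 136.5] world [624.2 -29.  136.5] t 6.7 F gf [0.1 0.5 0.5] grip 0.3654438271197054
shift units [-0.   -0.75 -0.02] turn units [-0. -0.  0.]
scene knob gf [ -1.5 -14.1 149.7] 251 res 0.95
wrist knob gf [ -1.6 -14.6 150. ] 2807 res 0.43
```

arm_command(plan=[[0,-0.2,0,0,0,0,0],[0,-0.2,0,0,0,0,0],[0,-0.2,0,0,0,0,0],[0,-0.14,0,0,0,0,0],[0,0,0,0,0,0,0]])

```text
time_s: 7.22
tool_pos: [629.2, -47.2, 136.0]
tcp_rot: [-180.0, -0.0, -164.5]
wrist_force: [0.2, 0.5, 0.3]
grip_width: 0.3
```

```bash
python3 - <<'E'
from h import *
from station import ctrl
rel(-40,-3,137,ctrl.read_state())
for n in("scene","wrist"): look(n)
E
```

```text
tcp gf [-1.00e-01 -3.00e+00  1.36e+02] world [629.2 -47.2 136. ] t 7.2167 F gf [0.3 0.4 0.3] grip 0.28197881060480895
shift units [ 1.59  0.   -0.04] turn units [-0.   -0.01 -0.01]
scene knob gf [ -1.6 -33.  146.4] 253 res 1.12
wrist knob gf [ -1.6 -32.4 146.8] 2940 res 0.42
```

arm_command(plan=[[0,0.3,0,0,0,0,0],[0,0.6,0,0,0,0,0],[0.7,0,0,0,0,0,0],[0.7,0,0,0,0,0,0],[0.5,0,0,0,0,0,0]])

```text
time_s: 7.73
tool_pos: [576.0, -35.6, 136.6]
tcp_rot: [180.0, -0.0, -164.4]
wrist_force: [-0.5, -0.3, -0.3]
grip_width: 0.3
```

arm_command(plan=[[0,-0.7,0,0,0,0,0],[0,-0.7,0,0,0,0,0],[0,-0.7,0,0,0,0,0],[0,0,0,0,0,0,0]])

```text
time_s: 8.07
tool_pos: [591.7, -88.9, 136.8]
tcp_rot: [-179.9, 0.0, -164.6]
wrist_force: [-0.4, -0.1, -0.6]
grip_width: 0.6
```

```bash
python3 - <<'E'
from h import *
from station import ctrl
rel(19,-33,134,ctrl.read_state())
for n in("scene","top","wrist"): look(n)
E
```

```text
tcp gf [-47.4 -33.3 136.8] world [591.7 -88.9 136.8] t 8.0667 F gf [-0.4  0.  -0.6] grip 0.575336615639613
shift units [-2.66  0.01  0.11] turn units [-0.02  0.01 -0.02]
scene knob gf [ -1.6 -33.3 146.1] 260 res 1.06
top few 0
wrist knob gf [ -1.7 -32.4 146.7] 273 res 0.38
```

arm_command(plan=[[-0.25,0,0.05,0,0,0,0],[-0.25,0,0,0,0,0,0],[-0.25,0,0,0,0,0,0],[-0.25,0,0,0,0,0,0],[-0.25,0,0,0,0,0,0]])

```text
time_s: 8.63
tool_pos: [622.1, -78.9, 135.3]
tcp_rot: [180.0, -0.0, -164.5]
wrist_force: [-0.8, 0.2, -0.3]
grip_width: 0.7
```

arm_command(plan=[[-0.2,0,0.05,0,0,0,0],[-0.2,0,0,0,0,0,0],[-0.2,0,0,0,0,0,0],[-0.2,0,0,0,0,0,0],[-0.2,0,0,0,0,0,0]])

```text
time_s: 9.05
tool_pos: [645.7, -72.6, 133.2]
tcp_rot: [180.0, -0.1, -164.5]
wrist_force: [-0.4, -0.1, -0.9]
grip_width: 0.3
```

```bash
python3 - <<'E'
from h import *
from station import ctrl
rel(19,-33,134,ctrl.read_state())
for n in("scene","top"): look(n)
E
```

```text
tcp gf [  9.  -32.  133.2] world [645.7 -72.6 133.2] t 9.05 F gf [-0.5 -0.  -0.9] grip 0.26985599135766053
shift units [-0.4  -0.04 -0.03] turn units [ 0.01 -0.02  0.  ]
scene knob gf [ 35.5 -31.7 141.2] 268 res 1.0
top knob gf [ 39.3 -30.2 140.3] 21 res 0.73
```

Moving well; now small steps to the stop.

arm_command(plan=[[-0.1,0,0,0,0,0,0],[-0.1,0,0,0,0,0,0],[-0.1,0,0,0,0,0,0],[-0.1,0,0,0,0,0,0],[0,0,0,0,0,0,0]])

```text
time_s: 9.57
tool_pos: [654.4, -70.3, 133.6]
tcp_rot: [180.0, -0.2, -164.5]
wrist_force: [-4.3, -1.6, 0.3]
grip_width: 0.3
```

arm_command(plan=[[-0.04,0,0,0,0,0,0],[-0.04,0,0,0,0,0,0],[0,0,0,0,0,0,0]])

```text
time_s: 9.82
tool_pos: [655.2, -70.0, 133.4]
tcp_rot: [179.9, -0.3, -164.5]
wrist_force: [-7.9, -2.5, -0.5]
grip_width: 0.3
```

```bash
python3 - <<'E'
from h import *
from station import ctrl
rel(21,-33,134,ctrl.read_state())
for n in("scene","top"): look(n)
E
```

```text
tcp gf [ 18.9 -32.  133.4] world [655.2 -70.  133.4] t 9.8167 F gf [-8.3 -0.3 -0.5] grip 0.349432925039677
shift units [-0.09 -0.04 -0.02] turn units [ 0.01 -0.06 -0.  ]
scene knob gf [ 43.1 -31.2 138.7] 272 res 1.0
top knob gf [ 45.3 -31.7 141.1] 27 res 0.46
```

Force rises to 8 N with the TCP stalled, so the lever is on its hard stop. I'll back off straight, lift and look.

arm_command(plan=[[0.3,0,0,0,0,0,0],[0.7,0,0,0,0,0,0],[0.8,0,0,0,0,0,0],[0,0,-0.8,0,0,0,0],[0,0,-0.8,0,0,0,0]])

```text
time_s: 10.33
tool_pos: [612.2, -81.5, 172.7]
tcp_rot: [179.9, -0.1, -164.5]
wrist_force: [0.7, -0.0, 0.9]
grip_width: 0.5
```

arm_command(plan=[[0.5,0,-0.8,0,0,0,0],[0.8,0,-0.8,0,0,0,0],[0.8,0,-0.5,0,0,0,0],[0.5,0,0,0,0,0,0],[0,0,0,0,0,0,0]])

```text
time_s: 10.75
tool_pos: [551.1, -99.7, 229.7]
tcp_rot: [-179.8, 0.4, -164.5]
wrist_force: [0.2, 0.9, -0.7]
grip_width: 0.5
```

```bash
python3 - <<'E'
from h import *
from station import ctrl
rel(0,0,134,ctrl.read_state())
look("scene"); look("wrist"); look("top","topend")
E
```

```text
tcp gf [-89.4 -32.8 229.7] world [551.1 -99.7 229.7] t 10.75 F gf [ 0.4  0.8 -0.7] grip 0.4850201293368399
shift units [-3.55  1.33  3.85] turn units [-0.04  0.08 -0.01]
scene knob gf [ 43.1 -31.3 138.7] 272 res 0.97
wrist knob gf [ 42.8 -30.2 139.2] 163 res 0.47
top knob gf [ 44.9 -31.  140. ] 199 res 0.98
```

View pics/topend.png

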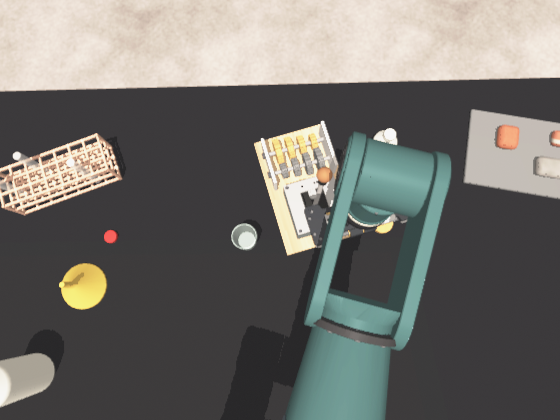

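The top view shows the knob at (324,175), forward in the right lane. The beaker (244,237) and the bottle cap (390,134) are where they were. Handing in.

```bash
python3 -c "
from station import ctrl
print(ctrl.sign_off())"
```

```text
the job is handed in; nothing more can be done
None
```

The lever is in third gear and the robot is clear of it; the job was handed in at about 11 s. I kept the fingers closed and pushed the knob with their outsides: back to neutral, across the crossbar to the right lane, then forward to the hard stop. There the force rose to about 8 N and the tool stalled.

**Final knob position:** after I backed off and lifted, the three cameras put the knob at x = 43–45, y = -30 to -31, z = 139–140 mm in the gearbox frame. The target was (45, -31, 139).
- The scene and wrist cameras read about 2 mm short in x.
- They also read -1.6 mm when the lever was near neutral, so I take this as calibration bias. The top camera (44.9 mm) and the stall agree with fully home.

**Bystanders:** the beaker and the bottle look unmoved in the last top view. The spare gear was mostly hidden by the arm, so I did not re-measure it, but the tool never went near it.

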